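Shadow a turning bone model with the tracking pointer

TASK

Check the tracking pointer on the moving bone model: take the pointer out of its stand, push the turntable by its upright tab so that it turns freely at about one turn in six seconds (never faster than one in four), and let go. While it coasts, keep the upright pointer's tip over the middle of the bone's ball-shaped head, about 25 mm above it and going round with it, for at least four seconds at a stretch, and stay until the turntable has stopped by itself. Never touch the bone, do not shift the other things on the table, and finish while still holding the pointer still over the ball.

Things in the scene. Friction and masses are not known exactly. Their poses are not given: they have to be found in the camera images.
- turn_base: Fixed round steel foot, 150 mm across, of a ball-bearing turntable; origin on the turning axis at the work surface, z up. Its aluminium disc, 260 mm across, upper face 45 mm above the work surface, turns freely about this axis. On it a yellowish plastic bone model lies across the centre in two blue V-blocks; a steel push tab stands near the rim, a quarter turn from the bone.
- turntable (a joint): Angle of the disc, rad, no stops; positive counter-clockwise from above. At angle a and yaw b of turn_base, the ball head lies at direction a+b+pi and the tab at a+b+pi/2 from the axis. Inertia with load about 0.017 kg m2 (varies 0.8 to 1.3 times); bearing drag 0.0016 N m plus 0.0010 N m per rad/s: from 1 rad/s it coasts about 8 s.
- hub (a point): Centre of the disc's upper face, on the turning axis, 45 mm above the work surface; z up, does not turn.
- head_top (a point): Top of the bone's ball head (ball 48 mm across), 85 mm from the turning axis and 119 mm above the work surface. It turns with the disc.
- tab (a point): Middle of the push tab, an upright flat steel plate on the disc: 36 mm along the radius (89 to 125 mm from the axis), 10 mm thick, 45 to 115 mm above the work surface. This point is 107 mm from the axis, 80 mm above the work surface. Push either flat side tangentially; under 1 N is enough.
- bone: The bone model: ball head at one end, 24 mm shaft, two-lobed end (36 mm high) at the other, reaching 78 mm from the axis; its top is at most 119 mm above the work surface. Origin on the turning axis, 95 mm above the work surface; its x axis points away from the ball head. Fixed to the disc in the V-blocks.
- pointer: Loose tracking pointer, 0.15 kg, 142 mm long, at the start upright in its stand, tip down: black square handle 28 x 28 mm from 70 to 140 mm above the tip, a flat steel button on its top, and below it a steel shaft 12 mm thick with a tapered tip. Origin at the tip, z along the pointer towards the handle, x and y square to the handle's flat sides.
- tip (a point): The pointer's tip (same point as the pointer's origin).
- stand: Fixed grey block 72 x 72 mm, 80 mm high, with a 19 mm through hole in its middle in which the pointer's shaft hangs; the handle's lower end rests on its top, the tip 10 mm above the work surface. Lift the pointer straight up by 75 mm or more to free it. Origin at the centre of its underside.
- clamp: Bystander: blue bench clamp, 100 x 85 mm, 76 mm high, fixed. Stand and clamp may change sides.
- drill: Bystander: black and grey cordless drill standing on its battery, about 235 mm long and 190 mm high, on the far side. Origin under the battery's centre.
- driver: Bystander: screwdriver, 200 mm, lying on the near side of the turntable.
- foot_bones: Bystander: yellowish model of foot bones, about 155 x 80 mm, 24 mm high, lying on the far side.
Mind the look-alikes: they are no part of the job. Leave any blue look-alike of the pointer alone.

How it is judged:
On the way, in this order (a step that is already met when the one before it is completed fails the run):
1. The pointer is lifted out of its stand (height (world z) of tip above 0.082 m and contact force between pointer and stand below 0.1 N), for 0.1 s.
2. The turntable turns freely, faster than 0.6 rad/s, with nothing touching it and the pointer still held up ((velocity of joint turntable above 0.6 rad/s or velocity of joint turntable below -0.6 rad/s) and contact force between turn_base and anything else below 0.1 N and height (world z) of tip above 0.05 m), for 0.1 s.
3. While it turns by itself (faster than 0.12 rad/s), untouched, the upright pointer's tip stays within 22 mm of the ball's middle seen from above, and 2 to 65 mm above its top, for 4 s (horizontal distance between tip and head_top below 0.022 m and z of tip in the frame of hub between 0.076 and 0.139 m and (velocity of joint turntable above 0.12 rad/s or velocity of joint turntable below -0.12 rad/s) and contact force between turn_base and anything else below 0.1 N and angle between pointer's own z axis and vertical below 0.3 rad), for 4 s.
At the end, for the whole second after the job is handed in: The turntable has stopped (under 0.05 rad/s), nothing touches it, and the gripper holds the pointer still and upright (within 0.3 rad), its tip within 22 mm of the ball's middle seen from above and 2 to 65 mm above its top (horizontal distance between tip and head_top below 0.022 m and z of tip in the frame of hub between 0.076 and 0.139 m and angle between pointer's own z axis and vertical below 0.3 rad and contact force between turn_base and anything else below 0.1 N and velocity of joint turntable between -0.05 and 0.05 rad/s and contact force between pointer and the fingers above 1 N and linear speed of pointer below 0.03 m/s); the arm keeps its last pose, push and grip.
It fails at once if The bone model is touched (contact force between bone and pointer above 0.5 N or contact force between bone and the fingers above 0.5 N or contact force between bone and the arm above 0.5 N).
It fails at once if The turntable is turned faster than 1.6 rad/s (velocity of joint turntable above 1.6 rad/s or velocity of joint turntable below -1.6 rad/s).
It fails at once if A bystander is shifted by more than 30 mm or tipped (distance of any of drill, driver, foot_bones from where it was at the start of the episode above 0.03 m or angle between drill's own z axis and vertical above 0.3 rad).
It also fails if it takes over 61 s, if anything falls off the work surface, if the arm or the gripper's body presses on something with over 40 N, if the wrist force passes 120 N, or if a joint passes its speed limit or range.

ROBOT

A 6-joint arm with a two-finger parallel gripper is mounted at the origin on the work surface. World frame = base frame: x ahead of the robot, y to its left, z up, the work surface at z = 0. Lengths are in m, angles in rad, forces in N, time in s.
With the tool pointing down it reaches from about 0.25 to 0.775 m from the base axis. Payload 4 kg.
Tool frame: the origin (TCP) lies midway between the tips of the shut fingers; the grasp point (between the pads) lies 19 mm behind it; z points along the fingers, y is the line along which they close (so a half turn about z gives the same grasp; the last joint's range is limited). The gripper opens to 94 mm and grips with 3 to 60 N. Pads are 16 mm wide; open, the fingers measure 119 mm over their backs; the gripper's body (75 mm by 177 mm) begins 78 mm behind the grasp point.
Start: joints at [-1.334, 0.087, 1.371, -0, 1.684, -0.103], TCP at [0.183, -0.519, 0.206] pointing down, gripper open.
Joint ranges: [-3.1, 3.1], [-0.76, 2.03], [0.27, 2.55], [-1.08, 4.22], [0.17, 2.65], [-2.57, 2.57]. Speed limits (rad/s): [2.79, 2.79, 3.14, 3.14, 3.14, 3.14].

INTERFACE

Orientations are given as [roll, pitch, yaw] about the fixed x, y, z axes, in that order (R = Rz(yaw) Ry(pitch) Rx(roll)).
In Python, from bench import robot gives the robot as it stands. The module is installed in compiled form; this text tells all that it offers.
- The arm moves only by the tool arm_command, never from a script. Its argument "targets" is a list of rows, each a list of 4 numbers: the shift along the world's x, y, z as a fraction of full scale, then the turn about the world's z as a fraction of full scale. A call has 1 to 8 rows; each row is the pose to reach, as a shift and turn from the pose commanded when the call began; what a row does not reach only later rows make up. Full scale, the value 1, is 0.5 m for a shift and 120 degrees for a turn. A row lasts 1/12 s, in which the tool goes at most 41.7 mm and 7.16 degrees, less where a joint would pass 70% of its speed; a pose out of reach is approached as far as the arm can. A call with a number of a shift or a turn outside -1 to 1 is refused whole. A call with a gripper value outside its range is refused whole. "claw" is the closure, from 0 (fully open) to 1 (shut), set as the call begins (left out, the last holds). The fingers move at their own pace and stop on an object; the grip force is fixed at half the most. Time passes only in rows, so rows that repeat a pose let the fingers close. It gives the time, the measured TCP pose, the force, the opening and the grip force at its end, in the units of the state.
- robot.get_obs(): the state, without advancing time (a new reading comes with each control period).
- robot.snapshot(name): name is "scene" or "top" or "wrist"; returns the picture (420x560x3 uint8, red, green, blue); there is no depth.
- robot.camera_info(name): a dict with "vfov" (degrees; the focal length in pixels is half the picture's height over the tangent of half this angle, whatever the lens; pixels are square), "cx", "cy" (the principal point, pixels), "extrinsics" (4x4, takes a point from camera to world coordinates); the wrist camera has in their place "T_tool_cam" (4x4, takes a point from camera to tool coordinates, whose origin is the TCP and whose axes are the flange's). Camera axes: x right, y up, looking along -z (the intrinsics and any distortion apply to the point x, -y, -z); pixel columns grow to the right and rows downward; lengths in m; the calibration is good to about 2 mm. A picture is of the moment at which its call begins: read the wrist's pose just before it. camera_info takes no time and is no camera call.
- robot.close_job(): hands the job in; it is judged then, once.
The state is a dict: "time": time; "joint_positions": joint angles; "qvel": joint speeds; "joint_torque": joint torques, N m; "tool_pos": TCP position; "ee_rot": TCP orientation; "wrist_force": force on the tool from outside, world axes, zero at the start; "wrist_torque": the same for the moment, N m; "width": finger opening in m; "finger_force": force on a finger pad.
Only numpy, scipy, OpenCV 4.12 (cv2) and the standard library are available. Lean on these libraries where they do the work, as an engineer would, in place of code of your own. Each camera call takes 0.05 s, during which the arm holds its last target. There are 200 camera calls.

## Working session

There is one attempt and no reset: what is moved stays moved. The work goes in short steps, Python scripts to look and compute and a tool call to move; the robot and the scene stay as the last step left them, time stands still between calls to the robot, and variables do not carry over. Pictures are saved under pics/ and viewed, at most 10 in all, crops included, and the job is handed in when it is done.

Besides the shell and the picture viewer there is one more tool, called after "Call:" by a JSON object that holds its "method" and its "body", one argument or row to a line. arm_command: Moves the arm, as the interface text tells. Shift numbers are shares of 0.5 m and turn numbers shares of 120 degrees, none past 1 either way. Its arguments: {"type":"object","properties":{"targets":{"type":"array"},"claw":{"type":"number"}},"required":["targets"]}

```bash
mkdir -p pics; python3 - <<'E'
from bench import robot
import cv2,numpy as np
np.set_printoptions(precision=5,suppress=True)
for n in("scene","top"):
    cv2.imwrite(f"pics/{n}0.png",robot.snapshot(n)[:,:,::-1])
    print(n,robot.camera_info(n))
print(robot.camera_info("wrist")); o=robot.get_obs(); print(o)
E
```

```text
scene {'vfov': 55.56212429942491, 'cx': 278.2258413923279, 'cy': 211.20997617590737, 'extrinsics': array([[ 0.75297, -0.5275 ,  0.39343,  0.94596],
       [ 0.65779,  0.58618, -0.47298, -0.50582],
       [ 0.01888,  0.61493,  0.78836,  0.93464],
       [ 0.     ,  0.     ,  0.     ,  1.     ]])}
top {'vfov': 56.8185422844539, 'cx': 274.8191636677385, 'cy': 199.70558429696896, 'extrinsics': array([[ 0.02614,  0.98335, -0.17986,  0.35429],
       [-0.99955,  0.02836,  0.00982,  0.02324],
       [ 0.01476,  0.17952,  0.98364,  1.10655],
       [ 0.     ,  0.     ,  0.     ,  1.     ]])}
{'vfov': 64.2211089449015, 'cx': 277.4554997676997, 'cy': 204.71308884370862, 'T_tool_cam': array([[ 0.00154,  0.96007,  0.27975,  0.08083],
       [ 1.     , -0.00102, -0.002  , -0.00055],
       [-0.00164,  0.27976, -0.96007, -0.17846],
       [ 0.     ,  0.     ,  0.     ,  1.     ]])}
{'time': 0.1, 'joint_positions': array([-1.3341 ,  0.08789,  1.37207, -0.00002,  1.68356, -0.10307]), 'qvel': array([ 0.00023, -0.00278, -0.00234, -0.00153, -0.00098,  0.0006 ]), 'joint_torque': array([  0.00212, -34.12529, -30.33019,   0.07191,   0.03043,  -0.0001 ]), 'tool_pos': array([ 0.18319, -0.5181 ,  0.20443]), 'ee_rot': array([-3.13968, -0.00018,  0.33976]), 'wrist_force': array([-0.06922,  0.14591, -1.32587]), 'wrist_torque': array([ 0.04602, -0.00215,  0.0161 ]), 'finger_force': 0.0, 'width': 0.09420372538395418}
```

View pics/scene0.png

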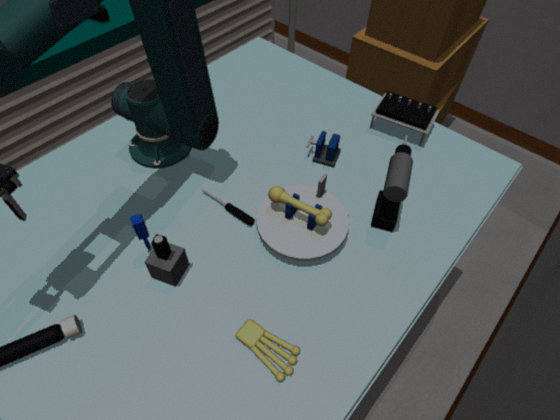

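View pics/top0.png

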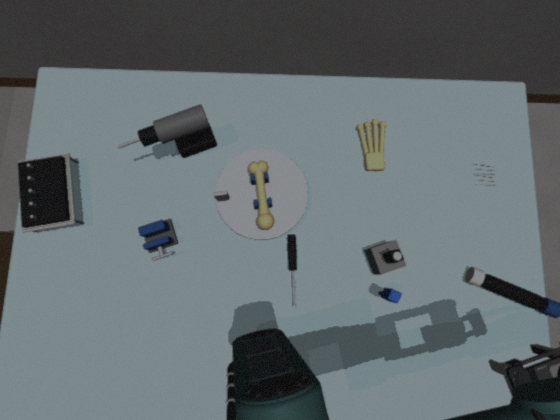

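The scene view shows the turntable at about (303,222), with the ball head at (277,194) and the tab at (322,185). The pointer is in its stand at (165,250), and there is a blue look-alike at (140,228). In the top view the disc is at (262,194), the ball at (265,221), the tab at (221,196) and the pointer button at (397,256).

```bash
python3 - <<'E'
import cv2,numpy as np
t=cv2.imread("pics/top0.png"); s=cv2.imread("pics/scene0.png")
f=lambda im,x,y,w,h,k:cv2.resize(im[y:y+h,x:x+w],None,fx=k,fy=k,interpolation=cv2.INTER_CUBIC)
a=np.hstack([f(t,350,220,80,90,5)[:450,:400],f(s,130,205,80,90,5)])
cv2.imwrite("pics/c1.png",cv2.convertScaleAbs(a,alpha=1.6))
b=np.hstack([f(t,205,140,114,110,3.5),f(s,250,165,114,110,3.5)])
cv2.imwrite("pics/c2.png",cv2.convertScaleAbs(b,alpha=1.2))
E
```

```text
(no output)
```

View pics/c1.png

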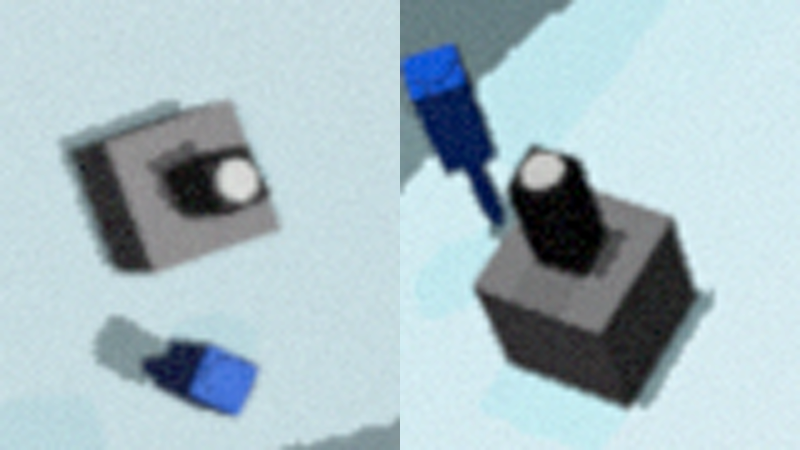

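View pics/c2.png

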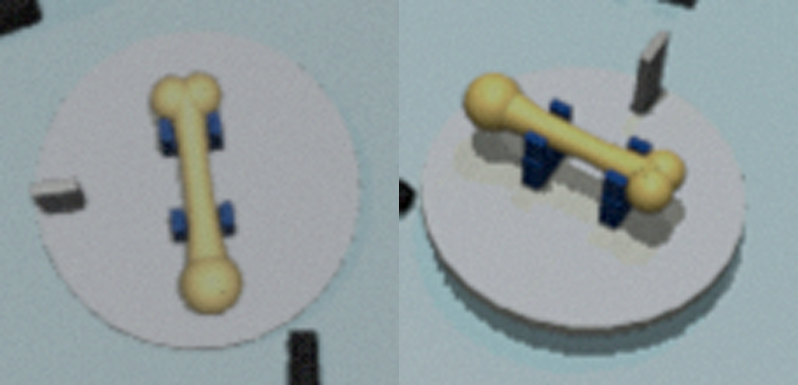

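Zoomed crops: the button is at top (397.4,256) and scene (158.6,239.4). The stand top, disc outline, ball and tab are all clear. Next I'll solve for their positions.

```bash
cat > h.py <<'E'
import numpy as np,cv2
from bench import robot
CI={}
def cam(n):
    if n not in CI: CI[n]=robot.camera_info(n)
    return CI[n]
def ray(n,u,v,E=None):
    c=cam(n);f=210/np.tan(np.radians(c["vfov"]/2)); E=c["extrinsics"] if E is None else E
    return E[:3,3],E[:3,:3]@np.array([(u-c["cx"])/f,-(v-c["cy"])/f,-1])
def atz(n,u,v,z,E=None):
    o,d=ray(n,u,v,E); return o+d*(z-o[2])/d[2]
def proj(n,P,E=None):
    c=cam(n);f=210/np.tan(np.radians(c["vfov"]/2)); E=c["extrinsics"] if E is None else E
    p=(np.atleast_2d(P)-E[:3,3])@E[:3,:3]
    return np.c_[c["cx"]-f*p[:,0]/p[:,2],c["cy"]+f*p[:,1]/p[:,2]]
E
python3 - <<'E'
from h import *
np.set_printoptions(precision=4,suppress=True)
T=lambda x,y:(x/5+350-.4,y/5+220-.4); S=lambda x,y:((x-400)/5+130-.4,y/5+205-.4)
T2=lambda x,y:(x/3.5+205-.36,y/3.5+140-.36); S2=lambda x,y:((x-399)/3.5+250-.36,y/3.5+165-.36)
print("button",atz("top",*T(237,180),.152),atz("scene",*S(543,172),.152))
for n,F,ps in(("top",T,[(105,143),(232,100),(278,228),(152,270)]),("scene",S,[(477,288),(556,180),(672,217),(605,333)])):
    q=np.array([atz(n,*F(*p),.08) for p in ps]);print("stand",n,q.mean(0),np.linalg.norm(np.diff(q,axis=0),axis=1),[np.degrees(np.arctan2(d[1],d[0])) for d in np.diff(q,axis=0)])
print("ball",atz("top",*T2(211,283),.095),atz("scene",*S2(492,101),.095))
# lobes mid, tab
print("lobes",atz("top",*T2(187,97),.095))
print("tab top",[atz("top",*T2(*p),.115) for p in((32,186),(78,180),(80,193),(34,198))],[atz("scene",*S2(*p),.115) for p in((653,36),(666,33))])
# disc: edge fit by 3D circle rays
for n,F,ps in(("top",T2,[(36,190),(358,190),(197,30),(197,347)]),("scene",S2,[(422,190),(743,196),(585,68)])):
    q=np.array([atz(n,*F(*p),.045)for p in ps]);print("disc",n,q)
for n in("top","scene"):
    im=cv2.imread(f"pics/{n}0.png"); h=cv2.cvtColor(im,cv2.COLOR_BGR2HSV)
    print(n,[h[int(v),int(u)] for u,v in([T2(280,150),T2(100,250)] if n=="top" else [S2(585,270),S2(480,220)])],h[int(T2(211,283)[1]),int(T2(211,283)[0])])
E
```

```text
button [ 0.3985 -0.2888  0.152 ] [ 0.4004 -0.2869  0.152 ]
stand top [ 0.3986 -0.2884  0.08  ] [0.0723 0.07   0.0707] [np.float64(-70.17945146423814), np.float64(-161.505229425591), np.float64(109.29019581444616)]
stand scene [ 0.4017 -0.286   0.08  ] [0.0694 0.0658 0.0704] [np.float64(108.17689995240275), np.float64(21.9808762517111), np.float64(-67.62153049252464)]
ball [0.4831 0.0376 0.095 ] [0.4819 0.041  0.095 ]
lobes [0.6263 0.0605 0.095 ]
tab top [array([0.5493, 0.1724, 0.115 ]), array([0.5548, 0.1385, 0.115 ]), array([0.545 , 0.1366, 0.115 ]), array([0.5403, 0.1704, 0.115 ])] [array([0.5438, 0.1664, 0.115 ]), array([0.5496, 0.1761, 0.115 ])]
disc top [[ 0.5599  0.1796  0.045 ]
 [ 0.5674 -0.0765  0.045 ]
 [ 0.6962  0.0561  0.045 ]
 [ 0.439   0.0477  0.045 ]]
disc scene [[ 0.4743 -0.0336  0.045 ]
 [ 0.6686  0.133   0.045 ]
 [ 0.4889  0.1547  0.045 ]]
top [array([102,   9, 138], dtype=uint8), array([110,  11, 142], dtype=uint8)] [ 33  59 138]
scene [array([100,  10, 147], dtype=uint8), array([101,  14, 149], dtype=uint8)] [105  10 149]
```

Call:
{"method": "arm_command", "body": {
  "targets": [
    [0.433,0.46,0],
    [0.433,0.46,0],
    [0.433,0.46,0],
    [0.433,0.46,0],
    [0.433,0.46,0],
    [0.433,0.46,0],
    [0.433,0.46,0],
    [0.433,0.46,0]
  ],
  "claw": 0
}}

```text
schema error: expected 4 numbers
```

```bash
python3 - <<'E'
from h import *
from scipy.spatial.transform import Rotation as R
np.set_printoptions(precision=4,suppress=True)
o=robot.get_obs();im=robot.snapshot("wrist");t=cv2.convertScaleAbs(im[:,:,::-1],alpha=1.5);cv2.imwrite("pics/w1.png",t)
print(o["time"],o["tool_pos"],o["ee_rot"],o["qvel"],o["joint_positions"])
M=np.eye(4);M[:3,:3]=R.from_euler("xyz",o["ee_rot"]).as_matrix();M[:3,3]=o["tool_pos"]
E=M@cam("wrist")["T_tool_cam"]
print(proj("wrist",[[.3995,-.288,.152],[.3995,-.288,.08]],E))
np.save("E.npy",E)
E
```

```text
0.1 [ 0.1832 -0.5181  0.2044] [-3.1397 -0.0002  0.3398] [ 0.0002 -0.0028 -0.0023 -0.0015 -0.001   0.0006] [-1.3341  0.0879  1.3721 -0.      1.6836 -0.1031]
[[ -13.7248 -313.2452]
 [  71.9822 -189.5099]]
```

View pics/w1.png

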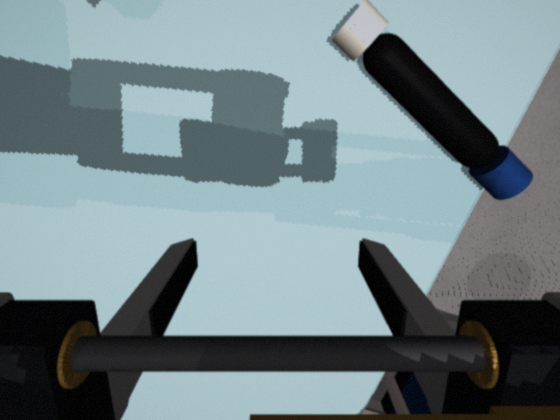

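The move was refused because each row needs four numbers. This wrist view shows only the flashlight at the start pose.

Call:
{"method": "arm_command", "body": {
  "targets": [
    [0.433,0.46,0,0],
    [0.433,0.46,0,0],
    [0.433,0.46,0,0],
    [0.433,0.46,0,0],
    [0.433,0.46,0,0],
    [0.433,0.46,0,0],
    [0.433,0.46,0,0],
    [0.433,0.46,0,0]
  ],
  "claw": 0
}}

```text
time: 0.82
tool_pos: [0.4017, -0.2853, 0.2053]
ee_rot: [-3.141, -0.001, 0.343]
wrist_force: [0.2, -1.0, 0.2]
width: 0.0935
finger_force: 0.0
```

Call:
{"method": "arm_command", "body": {
  "targets": [
    [0,0,0,0],
    [0,0,0,0],
    [0,0,0,0],
    [0,0,0,0]
  ]
}}

```text
time: 1.15
tool_pos: [0.399, -0.2895, 0.2053]
ee_rot: [-3.142, 0.001, 0.338]
wrist_force: [-1.0, -0.0, -0.2]
width: 0.094
finger_force: 0.0
```

```bash
cat >> h.py <<'E'
from scipy.spatial.transform import Rotation as R
def wE(o):
    M=np.eye(4);M[:3,:3]=R.from_euler("xyz",o["ee_rot"]).as_matrix();M[:3,3]=o["tool_pos"]
    return M@cam("wrist")["T_tool_cam"]
E
python3 - <<'E'
from h import *
np.set_printoptions(precision=4,suppress=True)
o=robot.get_obs();im=robot.snapshot("wrist");t=cv2.convertScaleAbs(im[:,:,::-1],alpha=1.8);cv2.imwrite("pics/w2.png",t)
print(o["time"],o["tool_pos"],o["ee_rot"],o["qvel"],o["joint_positions"])
E=wE(o);np.save("E.npy",E)
print(proj("wrist",[[.3995,-.288,.152],[.3995,-.288,.08]],E))
E
```

```text
1.15 [ 0.399  -0.2895  0.2053] [-3.1416  0.0007  0.338 ] [-0.0101 -0.0017 -0.0004  0.002   0.0012  0.0008] [-0.7424 -0.0401  1.501  -0.0006  1.681   0.4904]
[[275.8098 220.8263]
 [276.0472 195.7582]]
```

View pics/w2.png

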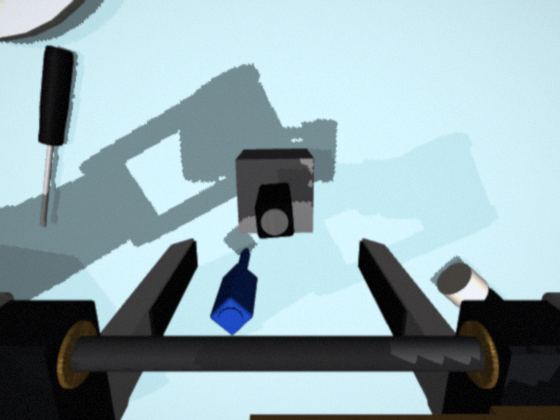

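The button is at (275,222), within 1 px of the prediction. The handle is turned about 5° counter-clockwise from the gripper. I'll descend and grip.

Call:
{"method": "arm_command", "body": {
  "targets": [
    [0.001,0.002,0,0.04],
    [0.001,0.002,-0.07,0.04],
    [0.001,0.002,-0.14,0.04],
    [0.001,0.002,-0.2,0.04],
    [0.001,0.002,-0.2,0.04],
    [0.001,0.002,-0.2,0.04]
  ],
  "claw": 0
}}

```text
time: 1.7
tool_pos: [0.3987, -0.2875, 0.1041]
ee_rot: [-3.138, 0.002, 0.422]
wrist_force: [-0.3, 0.2, 1.3]
width: 0.0939
finger_force: 0.0
```

Call:
{"method": "arm_command", "body": {
  "targets": [
    [0,0,0,0],
    [0,0,0,0],
    [0,0,0,0],
    [0,0,0,0],
    [0,0,0,0],
    [0,0,0,0],
    [0,0,0,0],
    [0,0,0,0]
  ],
  "claw": 1
}}

```text
time: 2.37
tool_pos: [0.4003, -0.2875, 0.1056]
ee_rot: [3.141, 0.0, 0.424]
wrist_force: [0.3, 0.6, 0.1]
width: 0.044
finger_force: 0.0
```

Call:
{"method": "arm_command", "body": {
  "targets": [
    [0,0,0,0],
    [0,0,0,0],
    [0,0,0,0],
    [0,0,0,0],
    [0,0,0,0],
    [0,0,0,0]
  ]
}}

```text
time: 2.87
tool_pos: [0.4002, -0.2873, 0.1054]
ee_rot: [-3.141, 0.0, 0.424]
wrist_force: [-1.0, 1.3, 0.2]
width: 0.0278
finger_force: 30.0
```

Call:
{"method": "arm_command", "body": {
  "targets": [
    [0,0,0.04,0],
    [0,0,0.09,0],
    [0,0,0.14,0],
    [0,0,0.19,0],
    [0,0,0.24,0],
    [0,0,0.29,0],
    [0,0,0.29,0],
    [0,0,0.29,0]
  ]
}}

```text
time: 3.53
tool_pos: [0.4008, -0.2881, 0.2512]
ee_rot: [3.139, -0.001, 0.424]
wrist_force: [-0.8, 0.2, -1.9]
width: 0.0277
finger_force: 30.0
```

```bash
python3 - <<'E'
from h import *
np.set_printoptions(precision=4,suppress=True)
o=robot.get_obs();a=robot.snapshot("wrist");b=robot.snapshot("scene")
t=np.hstack([a[100:420,120:440],b[60:380,0:400]])[:,:,::-1];cv2.imwrite("pics/w3.png",cv2.convertScaleAbs(t,alpha=1.6))
print(o)
E
```

```text
{'time': 3.5333, 'joint_positions': array([-0.738 , -0.0457,  1.4162, -0.0002,  1.7681,  0.4092]), 'qvel': array([ 0.0009,  0.0256,  0.0727,  0.0003, -0.0004,  0.0008]), 'joint_torque': array([  0.0282, -30.8337, -32.9387,   0.0745,   0.0043,   0.0007]), 'tool_pos': array([ 0.4008, -0.2881,  0.2512]), 'ee_rot': array([ 3.1388, -0.0009,  0.4235]), 'wrist_force': array([-0.7569,  0.1786, -1.9114]), 'wrist_torque': array([0.0037, 0.0079, 0.0152]), 'finger_force': 29.997469782829285, 'width': 0.02774888661249689}
```

View pics/w3.png

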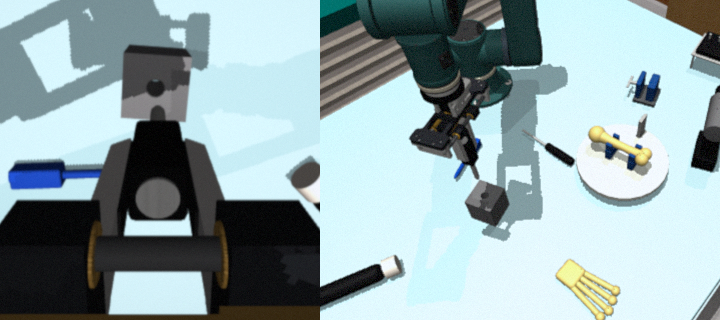

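The pointer is held upright by its handle, clear of the stand. The blue look-alike beside it now seems to be lying down, probably tipped by a finger; I'll leave it alone. Next I go around the near side of the turntable to the tab.

Call:
{"method": "arm_command", "body": {
  "targets": [
    [0.0,0.08,0.04,0],
    [0.0,0.16,0.04,0],
    [0.0,0.24,0.04,0],
    [0.0,0.32,0.04,0],
    [0.0,0.4,0.04,0],
    [0.0,0.48,0.04,0],
    [0.0,0.56,0.04,0],
    [0.0,0.64,0.04,0]
  ]
}}

```text
time: 4.3
tool_pos: [0.3989, 0.0342, 0.2679]
ee_rot: [-3.14, 0.004, 0.423]
wrist_force: [0.4, 0.2, -2.0]
width: 0.028
finger_force: 30.0
```

Call:
{"method": "arm_command", "body": {
  "targets": [
    [0.02,0.08,0,0],
    [0.06,0.15,0,0],
    [0.11,0.19,0,0],
    [0.17,0.23,0,0],
    [0.24,0.23,0,0],
    [0.24,0.23,0,0],
    [0.24,0.23,0,0]
  ]
}}

```text
time: 4.88
tool_pos: [0.5202, 0.1474, 0.2654]
ee_rot: [-3.14, 0.009, 0.424]
wrist_force: [0.1, -0.4, -2.1]
width: 0.0281
finger_force: 30.0
```

```bash
python3 - <<'E'
from h import *
np.set_printoptions(precision=4,suppress=True)
o=robot.get_obs();b=robot.snapshot("scene");c=robot.snapshot("top")
b=cv2.resize(b[120:300,200:400],None,fx=2,fy=2);c=cv2.resize(c[120:300,150:350],None,fx=2,fy=2)
cv2.imwrite("pics/s4.png",cv2.convertScaleAbs(np.hstack([b,c])[:,:,::-1],alpha=1.3))
print(o["time"],o["tool_pos"],o["ee_rot"])
E
```

```text
4.8833 [0.5202 0.1474 0.2654] [-3.1396  0.0089  0.4237]
```

View pics/s4.png

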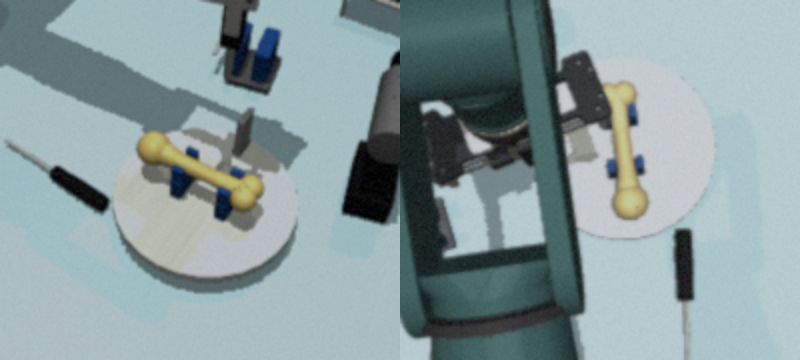

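Scene view: the tab is free and the pointer is near it, and the bone is clearly visible for tracking. I'll write the angle estimator and work out the push arc.

```bash
cat >> h.py <<'E'
H=np.array([.5675,.0515])
def mask(n,im):
    h=cv2.cvtColor(im,cv2.COLOR_RGB2HSV)
    m=((h[:,:,0]>14)&(h[:,:,0]<38)&(h[:,:,1]>70)&(h[:,:,2]>50)).astype(np.uint8)
    t=np.linspace(0,6.283,40)
    poly=np.vstack([proj(n,np.c_[H[0]+.13*np.cos(t),H[1]+.13*np.sin(t),0*t+z]) for z in(.045,.13)])
    k=np.zeros_like(m);cv2.fillConvexPoly(k,cv2.convexHull(np.round(poly).astype(np.int32)),1)
    return m*k
def render(n,a):
    u=np.array([np.cos(a),np.sin(a)]);v=np.array([-u[1],u[0]])   # a: ball direction
    S=[(.085,0,.024)]+[(x,0,.012) for x in np.arange(-.05,.08,.006)]+[(-.06,.016,.018),(-.06,-.016,.018)]
    k=np.zeros((420,560),np.uint8);f=210/np.tan(np.radians(cam(n)["vfov"]/2));E=cam(n)["extrinsics"]
    for x,y,r in S:
        P=np.r_[H+u*x+v*y,.095];q=proj(n,P)[0];d=np.linalg.norm(P-E[:3,3])
        cv2.circle(k,tuple(int(round(c*16)) for c in q),int(round(f*r/d*16)),1,-1,cv2.LINE_8,4)
    return k
def angle(n,im,lam=.3):
    m=mask(n,im);A=np.radians(np.arange(0,360,1.5));
    c=lambda a:(lambda k:(m&(1-k)).sum()+lam*(k&(1-m)).sum())(render(n,a))
    s=np.array([c(a) for a in A]);a0=A[s.argmin()]
    B=a0+np.radians(np.arange(-4,4.1,.25));s2=np.array([c(b) for b in B])
    g=np.abs(B-B[s2.argmin()])<np.radians(3); 
    p=np.polyfit(B[g]-a0,s2[g],2)
    return np.degrees(a0-p[1]/2/p[0]),s2.min(),int(m.sum())
E
python3 - <<'E'
from h import *
np.set_printoptions(precision=4,suppress=True)
for n in("scene","top"):
    print(n,angle(n,cv2.imread(f"pics/{n}0.png")[:,:,::-1]))
o=robot.get_obs();print(o["tool_pos"]); print(angle("scene",robot.snapshot("scene")))
p0=o["tool_pos"][:2]
# push arc: start 116 deg, ramp
st=[.3,.6,1,1.4,1.8,2.2,2.6,3,3.4,3.8,4.2,4.6,5,5,5,5,5]
a=116-np.cumsum(st);print(a)
q=H+.107*np.c_[np.cos(np.radians(a)),np.sin(np.radians(a))]
print((H+.107*np.array([np.cos(np.radians(116)),np.sin(np.radians(116))])-p0)/.5)
print((q-(H+.107*np.array([np.cos(np.radians(116)),np.sin(np.radians(116))])))/.5)
E
```

```text
scene (np.float64(186.53097295042897), np.float64(79.9), 699)
top (np.float64(189.2819474945099), np.float64(110.8), 591)
[0.5193 0.1471 0.2685]
(np.float64(186.66153410261694), np.float64(82.0), 706)
[115.7 115.1 114.1 112.7 110.9 108.7 106.1 103.1  99.7  95.9  91.7  87.1
  82.1  77.1  72.1  67.1  62.1]
[0.0026 0.0011]
[[ 0.001   0.0005]
 [ 0.003   0.0014]
 [ 0.0064  0.003 ]
 [ 0.0112  0.0051]
 [ 0.0175  0.0076]
 [ 0.0252  0.0104]
 [ 0.0345  0.0133]
 [ 0.0453  0.0161]
 [ 0.0578  0.0186]
 [ 0.0718  0.0205]
 [ 0.0875  0.0216]
 [ 0.1046  0.0214]
 [ 0.1232  0.0196]
 [ 0.1416  0.0163]
 [ 0.1596  0.0113]
 [ 0.1771  0.0048]
 [ 0.1939 -0.0032]]
```

Call:
{"method": "arm_command", "body": {
  "targets": [
    [0.002,0.001,-0.07,0],
    [0.002,0.001,-0.14,0],
    [0.002,0.001,-0.206,0],
    [0.002,0.001,-0.206,0],
    [0.002,0.001,-0.206,0],
    [0.002,0.001,-0.206,0]
  ]
}}

```text
time: 5.53
tool_pos: [0.5221, 0.1479, 0.1705]
ee_rot: [3.14, -0.004, 0.423]
wrist_force: [0.0, 0.3, -1.4]
width: 0.0279
finger_force: 30.0
```

```bash
python3 - <<'E'
from h import *
np.set_printoptions(precision=4,suppress=True)
P=lambda a,r=.107:H+r*np.c_[np.cos(np.radians(a)),np.sin(np.radians(a))]
o=robot.get_obs();p=o["tool_pos"];print(p,o["wrist_force"],o["time"],angle("scene",robot.snapshot("scene")))
print((P([108])-p[:2])/.5)
a=108-np.cumsum([.4,.8,1.2,1.6,2,2.4,2.8,3.2,3.6,4,4.4,4.8,5,5]);q=P(a);print(a)
print((q[:8]-P([108]))/.5); print((q[8:]-q[7])/.5); print((P([72,80,90,100],[.1,.09,.085,.085])-q[7])/.5)
E
```

```text
[0.5221 0.1479 0.1705] [ 0.0283  0.3417 -1.3705] 5.5333 (np.float64(186.53097295042895), np.float64(85.4), 711)
[[0.0246 0.0107]]
[107.6 106.8 105.6 104.  102.   99.6  96.8  93.6  90.   86.   81.6  76.8
  71.8  66.8]
[[0.0014 0.0005]
 [0.0043 0.0013]
 [0.0086 0.0026]
 [0.0144 0.0041]
 [0.0216 0.0058]
 [0.0304 0.0075]
 [0.0408 0.009 ]
 [0.0527 0.0101]]
[[ 0.0134  0.0004]
 [ 0.0284 -0.0001]
 [ 0.0447 -0.0019]
 [ 0.0623 -0.0052]
 [ 0.0803 -0.0103]
 [ 0.0977 -0.0169]]Traceback (most recent call last):
  File "<stdin>", line 7, in <module>
  File "<stdin>", line 3, in <lambda>
ValueError: operands could not be broadcast together with shapes (4,) (4,2)
```

Call:
{"method": "arm_command", "body": {
  "targets": [
    [0.006,0.003,0,0],
    [0.012,0.005,0,0],
    [0.018,0.008,0,0],
    [0.025,0.011,0,0],
    [0.025,0.011,0,0],
    [0.025,0.011,0,0]
  ]
}}

```text
time: 6.08
tool_pos: [0.5341, 0.1536, 0.1674]
ee_rot: [3.142, 0.0, 0.424]
wrist_force: [-0.4, -0.1, -1.4]
width: 0.0282
finger_force: 30.0
```

Call:
{"method": "arm_command", "body": {
  "targets": [
    [0.0014,0.0005,0,0],
    [0.0043,0.0013,0,0],
    [0.0086,0.0026,0,0],
    [0.0144,0.0041,0,0],
    [0.0216,0.0058,0,0],
    [0.0304,0.0075,0,0],
    [0.0408,0.009,0,0],
    [0.0527,0.0101,0,0]
  ]
}}

```text
time: 6.75
tool_pos: [0.5607, 0.1586, 0.1675]
ee_rot: [3.142, -0.0, 0.424]
wrist_force: [-0.6, 0.4, -2.4]
width: 0.0277
finger_force: 30.0
```

Call:
{"method": "arm_command", "body": {
  "targets": [
    [0.0134,0.0004,0,0],
    [0.0284,0,0,0],
    [0.0447,-0.002,0,0],
    [0.0623,-0.005,0,0],
    [0.0803,-0.01,0,0],
    [0.0977,-0.017,0,0],
    [0.092,-0.012,0.04,0],
    [0.082,-0.006,0.1,0]
  ]
}}

```text
time: 7.42
tool_pos: [0.6004, 0.1542, 0.2128]
ee_rot: [-3.139, 0.009, 0.422]
wrist_force: [0.6, -0.2, -2.3]
width: 0.0277
finger_force: 30.0
```

```bash
python3 - <<'E'
from h import *
np.set_printoptions(precision=4,suppress=True)
for n in("scene","top","scene"):
    o=robot.get_obs();print(o["time"],o["tool_pos"],n,angle(n,robot.snapshot(n)))
E
```

```text
7.4167 [0.6004 0.1542 0.2128] scene (np.float64(138.9927589900606), np.float64(58.199999999999996), 681)
7.4667 [0.6028 0.1558 0.2237] top (np.float64(137.83851222632433), np.float64(124.39999999999999), 543)
7.5167 [0.604  0.1558 0.2235] scene (np.float64(133.32398190259437), np.float64(53.199999999999996), 686)
```

```bash
cat >> h.py <<'E'
def plan(th,t1,w,join=1,K=1.0,z=.242):
    """th deg at time t1, w rad/s (cw positive speed); rows from now, K = inertia factor"""
    o=robot.get_obs();t=t1;a=np.radians(th);p=o["tool_pos"];rows=[];I=.017*K;tn=o["time"]
    def adv(a,w,dt):
        for _ in range(20):
            if w>0: a-=w*dt/20; w=max(0,w-(.0016+.001*w)/I*dt/20)
        return a,w
    a,w=adv(a,w,tn-t1)
    for k in range(1,9):
        a,w=adv(a,w,1/12)
        q=H+.085*np.array([np.cos(a),np.sin(a)])
        rows.append(np.r_[q,z])
    rows=np.array(rows);k=np.clip(np.arange(1,9)/join,0,1)[:,None]
    out=(rows-p)*np.c_[k,k,np.clip(2*k,0,1)]/.5
    print("now",tn,p,"end ball",np.degrees(a),"w",w);print(np.round(out,3).tolist())
E
python3 - <<'E'
from h import *
np.set_printoptions(precision=4,suppress=True)
plan(134.6,7.5167,.985,join=5)
E
```

```text
now 7.5667 [0.6033 0.1555 0.2209] end ball 96.34809220692374 w 0.8782771527749926
[[-0.035, -0.014, 0.017], [-0.065, -0.026, 0.034], [-0.091, -0.035, 0.042], [-0.112, -0.042, 0.042], [-0.127, -0.047, 0.042], [-0.115, -0.044, 0.042], [-0.103, -0.041, 0.042], [-0.09, -0.039, 0.042]]
```

Call:
{"method": "arm_command", "body": {
  "targets": [
    [-0.03,-0.014,0.025,0],
    [-0.065,-0.026,0.045,0],
    [-0.091,-0.035,0.045,0],
    [-0.112,-0.042,0.045,0],
    [-0.127,-0.047,0.045,0],
    [-0.115,-0.044,0.045,0],
    [-0.103,-0.041,0.045,0],
    [-0.09,-0.039,0.045,0]
  ]
}}

```text
time: 8.23
tool_pos: [0.5571, 0.1362, 0.2391]
ee_rot: [-3.141, 0.001, 0.424]
wrist_force: [-0.1, 0.3, -1.3]
width: 0.0277
finger_force: 30.0
```

```bash
cat > m.py <<'E'
from h import *
import sys,json,os
def meas(join=2):
    L=json.load(open("log.json")) if os.path.exists("log.json") else [[7.4167,140.3],[7.4667,136.9],[7.5167,134.6]]
    for n,b in(("scene",1.3),("top",-1.3)):
        o=robot.get_obs();p=o["tool_pos"];r=angle(n,robot.snapshot(n));print(n,o["time"],np.round(r,1))
        if n=="scene" or r[2]>450: L.append([o["time"],r[0]+b])
        th=np.radians(r[0]+b);print("  err mm",np.round(1e3*(p[:2]-H-.085*np.array([np.cos(th),np.sin(th)])),1))
    json.dump(L,open("log.json","w"))
    from scipy.optimize import least_squares
    L=np.array(L);T0=L[0,0]
    def mod(x,t):
        I=.017*x[2];tt=np.linspace(0,14,2801);c,k=.0016/I,.001/I
        w=np.maximum(0,(x[1]+c/k)*np.exp(-k*tt)-c/k);th=x[0]-np.cumsum(w)*.005+w*.0025
        return np.interp(t,tt,th),np.interp(t,tt,w)
    f=lambda x:np.r_[np.degrees(mod(x,L[:,0]-T0)[0])-L[:,1],(x[2]-1.03)/.05]
    s=least_squares(f,[np.radians(140),1,1.],loss="soft_l1",diff_step=1e-3);x=s.x
    t=robot.get_obs()["time"]-T0;th,w=mod(x,t);print("fit",x,"res",np.round(s.fun,1))
    plan(np.degrees(th),t+T0,w,join,x[2])
E
python3 -c "from m import *;meas()"
```

```text
scene 8.2333 [ 94.2  52.2 681. ]
  err mm [-2.3  0.1]
top 8.2833 [ 91.8 138.4 491. ]
  err mm [-8.5 -0.3]
fit [2.45051646 1.04402701 1.03038885] res [-0.   0.4 -0.3 -1.2  1.1  0. ]
now 8.3333 [0.55755761 0.1361441  0.23873526] end ball 56.055708267549186 w 0.8155138317620779
[[0.018, -0.0, 0.007], [0.048, -0.002, 0.007], [0.06, -0.004, 0.007], [0.072, -0.008, 0.007], [0.084, -0.012, 0.007], [0.095, -0.017, 0.007], [0.105, -0.022, 0.007], [0.115, -0.028, 0.007]]
```

Call:
{"method": "arm_command", "body": {
  "targets": [
    [0.025,0,0.006,0],
    [0.047,-0.002,0.006,0],
    [0.06,-0.004,0.006,0],
    [0.072,-0.008,0.006,0],
    [0.084,-0.012,0.006,0],
    [0.095,-0.017,0.006,0],
    [0.105,-0.022,0.006,0],
    [0.115,-0.028,0.006,0]
  ]
}}

```text
time: 9.0
tool_pos: [0.614, 0.1217, 0.243]
ee_rot: [3.142, 0.0, 0.424]
wrist_force: [-1.3, -0.3, -1.1]
width: 0.0278
finger_force: 30.0
```

```bash
python3 -c "from m import *;meas()"
```

```text
scene 9.0 [ 57.6  68.3 707. ]
  err mm [ 2.7 -2.6]
top 9.05 [ 55.7 133.6 507. ]
  err mm [-2.2  0.3]
fit [2.44857899 1.02746298 1.02841035] res [-0.2  0.3 -0.3 -0.6  1.8 -1.5  0.8 -0. ]
now 9.1 [0.6142347  0.12127503 0.24276192] end ball 24.540252910063806 w 0.696990141109511
[[0.009, -0.005, -0.002], [0.026, -0.018, -0.002], [0.033, -0.026, -0.002], [0.04, -0.034, -0.002], [0.046, -0.043, -0.002], [0.052, -0.051, -0.002], [0.057, -0.06, -0.002], [0.061, -0.069, -0.002]]
```

Call:
{"method": "arm_command", "body": {
  "targets": [
    [0.012,-0.007,0,0],
    [0.026,-0.018,0,0],
    [0.033,-0.026,0,0],
    [0.04,-0.034,0,0],
    [0.046,-0.043,0,0],
    [0.052,-0.051,0,0],
    [0.057,-0.06,0,0],
    [0.061,-0.069,0,0]
  ]
}}

```text
time: 9.77
tool_pos: [0.6444, 0.087, 0.243]
ee_rot: [3.142, 0.0, 0.424]
wrist_force: [-0.9, 0.2, -2.1]
width: 0.0281
finger_force: 30.0
```

```bash
python3 -c "from m import *;meas()"
```

```text
scene 9.7667 [ 27.   75.2 733. ]
  err mm [ 2.1 -4.9]
top 9.8167 [ 23.1 197.9 295. ]
  err mm [-1.7  2.9]
fit [2.44358796 1.01083297 1.00960694] res [-0.4  0.1 -0.5 -0.1  2.4 -0.2  2.2 -1.6 -0.4]
now 9.8667 [0.64441388 0.08653826 0.24285795] end ball -0.7736555120643768 w 0.5772786729255985
[[0.003, -0.006, -0.002], [0.009, -0.021, -0.002], [0.011, -0.03, -0.002], [0.013, -0.039, -0.002], [0.015, -0.047, -0.002], [0.016, -0.056, -0.002], [0.016, -0.064, -0.002], [0.016, -0.072, -0.002]]
```

Call:
{"method": "arm_command", "body": {
  "targets": [
    [0.004,-0.009,0,0],
    [0.009,-0.019,0,0],
    [0.011,-0.028,0,0],
    [0.013,-0.037,0,0],
    [0.015,-0.045,0,0],
    [0.016,-0.054,0,0],
    [0.016,-0.062,0,0],
    [0.016,-0.07,0,0]
  ]
}}

```text
time: 10.53
tool_pos: [0.6521, 0.052, 0.243]
ee_rot: [3.142, 0.0, 0.424]
wrist_force: [0.3, 0.1, -1.4]
width: 0.0279
finger_force: 30.0
```

```bash
python3 -c "from m import *;meas()"
```

```text
scene 10.5333 [7.00e-01 7.31e+01 7.08e+02]
  err mm [-0.3 -2.5]
top 10.5833 [357.  246.9 135. ]
  err mm [-0.1  6. ]
fit [2.44108176 1.01086401 0.95398571] res [-0.6 -0.1 -0.6 -0.   2.4  0.3  2.6 -0.4 -0.7 -1.5]
now 10.6333 [0.65215831 0.05168926 0.243066  ] end ball -20.889759604088532 w 0.45490696430523986
[[0.0, -0.007, -0.002], [-0.001, -0.021, -0.002], [-0.002, -0.028, -0.002], [-0.003, -0.035, -0.002], [-0.004, -0.042, -0.002], [-0.006, -0.048, -0.002], [-0.008, -0.055, -0.002], [-0.01, -0.061, -0.002]]
```

Call:
{"method": "arm_command", "body": {
  "targets": [
    [0,-0.009,0,0],
    [-0.001,-0.019,0,0],
    [-0.002,-0.027,0,0],
    [-0.003,-0.034,0,0],
    [-0.004,-0.041,0,0],
    [-0.006,-0.047,0,0],
    [-0.008,-0.054,0,0],
    [-0.01,-0.06,0,0]
  ]
}}

```text
time: 11.3
tool_pos: [0.647, 0.0221, 0.243]
ee_rot: [3.141, 0.0, 0.424]
wrist_force: [0.3, -0.2, -1.0]
width: 0.0278
finger_force: 30.0
```

```bash
sed -i 's/,("top",-1.3))/,)/; s/L.append(\[o\["time"\],r\[0\]+b\])/L.append([o["time"],(r[0]+b+160)%360-160])/' m.py; python3 -c "from m import *;meas()"
```

```text
scene 11.3 [338.9  75.1 697. ]
  err mm [-0.5 -0.6]
fit [2.44223924 1.01771121 0.91982137] res [-0.5 -0.  -0.6 -0.2  2.3  0.2  2.5 -0.4 -0.3 -0.2 -2.2]
now 11.35 [0.64693284 0.0214917  0.24311496] end ball -36.23433844882188 w 0.35057080191908935
[[-0.001, -0.004, -0.002], [-0.005, -0.013, -0.002], [-0.008, -0.018, -0.002], [-0.01, -0.023, -0.002], [-0.013, -0.028, -0.002], [-0.016, -0.032, -0.002], [-0.019, -0.036, -0.002], [-0.022, -0.04, -0.002]]
```

Call:
{"method": "arm_command", "body": {
  "targets": [
    [-0.002,-0.006,0,0],
    [-0.005,-0.013,0,0],
    [-0.008,-0.018,0,0],
    [-0.01,-0.023,0,0],
    [-0.013,-0.028,0,0],
    [-0.016,-0.032,0,0],
    [-0.019,-0.036,0,0],
    [-0.022,-0.04,0,0]
  ]
}}

```text
time: 12.02
tool_pos: [0.636, 0.0023, 0.243]
ee_rot: [3.142, -0.0, 0.424]
wrist_force: [0.4, 0.2, -1.1]
width: 0.0276
finger_force: 30.0
```

```bash
python3 -c "from m import *;meas()"
```

```text
scene 12.0167 [322.9  92.5 635. ]
  err mm [-0.4  0.6]
fit [2.44274079 1.01985669 0.91182067] res [-0.5  0.  -0.6 -0.2  2.3  0.1  2.5 -0.4 -0.3 -0.  -0.1 -2.4]
now 12.0667 [0.6357935  0.00191071 0.2431308 ] end ball -48.3967725007473 w 0.25915881511447597
[[-0.002, -0.003, -0.002], [-0.007, -0.01, -0.002], [-0.009, -0.014, -0.002], [-0.012, -0.017, -0.002], [-0.015, -0.02, -0.002], [-0.018, -0.023, -0.002], [-0.021, -0.025, -0.002], [-0.024, -0.028, -0.002]]
```

Call:
{"method": "arm_command", "body": {
  "targets": [
    [-0.003,-0.005,0,0],
    [-0.007,-0.01,0,0],
    [-0.009,-0.014,0,0],
    [-0.012,-0.017,0,0],
    [-0.015,-0.02,0,0],
    [-0.018,-0.023,0,0],
    [-0.021,-0.025,0,0],
    [-0.024,-0.028,0,0]
  ]
}}

```text
time: 12.73
tool_pos: [0.624, -0.0115, 0.243]
ee_rot: [3.142, -0.0, 0.424]
wrist_force: [0.4, -0.0, -2.7]
width: 0.0282
finger_force: 30.0
```

```bash
python3 -c "from m import *;meas()"
```

```text
scene 12.7333 [310.9 142.6 425. ]
  err mm [-0.6 -0.1]
fit [2.44350619 1.02259027 0.90328293] res [-0.4  0.  -0.6 -0.3  2.2  0.   2.4 -0.5 -0.3  0.   0.1 -0.2 -2.5]
now 12.7833 [ 0.62378464 -0.01189158  0.24310568] end ball -56.74869037937698 w 0.17049403101910746
[[-0.002, -0.002, -0.002], [-0.006, -0.005, -0.002], [-0.008, -0.007, -0.002], [-0.011, -0.009, -0.002], [-0.013, -0.011, -0.002], [-0.015, -0.013, -0.002], [-0.017, -0.014, -0.002], [-0.019, -0.015, -0.002]]
```

Call:
{"method": "arm_command", "body": {
  "targets": [
    [-0.003,-0.003,0,0],
    [-0.006,-0.005,0,0],
    [-0.008,-0.007,0,0],
    [-0.011,-0.009,0,0],
    [-0.013,-0.011,0,0],
    [-0.015,-0.013,0,0],
    [-0.017,-0.014,0,0],
    [-0.019,-0.015,0,0]
  ]
}}

```text
time: 13.45
tool_pos: [0.6146, -0.0191, 0.243]
ee_rot: [3.142, 0.0, 0.424]
wrist_force: [-0.3, 0.8, -1.5]
width: 0.0279
finger_force: 30.0
```

```bash
python3 -c "from m import *;meas()"
```

```text
scene 13.45 [302.5 160.3 362. ]
  err mm [-0.2  0. ]
fit [2.44423354 1.02485648 0.89715332] res [-0.4  0.1 -0.5 -0.3  2.2 -0.1  2.3 -0.5 -0.3  0.1  0.2  0.  -0.2 -2.7]
now 13.5 [ 0.61442151 -0.0191751   0.24308319] end ball -61.60486769741003 w 0.08614712482757601
[[-0.001, -0.001, -0.002], [-0.005, -0.003, -0.002], [-0.006, -0.004, -0.002], [-0.008, -0.005, -0.002], [-0.009, -0.006, -0.002], [-0.011, -0.007, -0.002], [-0.012, -0.008, -0.002], [-0.013, -0.008, -0.002]]
```

Call:
{"method": "arm_command", "body": {
  "targets": [
    [-0.002,-0.002,0,0],
    [-0.005,-0.003,0,0],
    [-0.006,-0.004,0,0],
    [-0.008,-0.005,0,0],
    [-0.009,-0.006,0,0],
    [-0.011,-0.007,0,0],
    [-0.012,-0.008,0,0],
    [-0.013,-0.008,0,0]
  ]
}}

```text
time: 14.17
tool_pos: [0.6081, -0.0231, 0.243]
ee_rot: [3.141, 0.0, 0.423]
wrist_force: [0.8, -0.3, -0.8]
width: 0.0275
finger_force: 30.0
```

Call:
{"method": "arm_command", "body": {
  "targets": [
    [-0.001,0,0,0],
    [-0.002,-0.001,0,0],
    [-0.003,-0.001,0,0],
    [-0.003,-0.001,0,0],
    [-0.003,-0.001,0,0],
    [-0.003,-0.001,0,0],
    [-0.003,-0.001,0,0],
    [-0.003,-0.001,0,0]
  ]
}}

```text
time: 14.83
tool_pos: [0.6067, -0.0235, 0.243]
ee_rot: [3.142, 0.0, 0.424]
wrist_force: [-0.1, 0.5, -1.8]
width: 0.0278
finger_force: 30.0
```

```bash
python3 -c "from m import *;meas()"
```

```text
scene 14.8333 [297.  119.4 502. ]
  err mm [-1.1 -0.1]
fit [2.44657661 1.03122239 0.88274632] res [-0.3  0.2 -0.4 -0.4  2.  -0.3  2.1 -0.8 -0.5 -0.   0.3  0.3  0.4 -0.6
 -2.9]
now 14.8833 [ 0.6066691  -0.02351651  0.2429487 ] end ball -62.293894724655715 w 0
[[0.0, -0.0, -0.002], [0.001, -0.0, -0.002], [0.001, -0.0, -0.002], [0.001, -0.0, -0.002], [0.001, -0.0, -0.002], [0.001, -0.0, -0.002], [0.001, -0.0, -0.002], [0.001, -0.0, -0.002]]
```

Call:
{"method": "arm_command", "body": {
  "targets": [
    [0,0,0,0],
    [0,0,0,0],
    [0,0,0,0],
    [0,0,0,0],
    [0,0,0,0],
    [0,0,0,0],
    [0,0,0,0],
    [0,0,0,0]
  ]
}}

```text
time: 15.55
tool_pos: [0.6067, -0.0235, 0.243]
ee_rot: [3.142, 0.0, 0.424]
wrist_force: [-0.1, 0.3, -2.3]
width: 0.0282
finger_force: 30.0
```

```bash
python3 - <<'E'
from m import *
meas()
a=robot.snapshot("scene");w=robot.snapshot("wrist")
cv2.imwrite("pics/fin.png",cv2.convertScaleAbs(np.hstack([cv2.resize(a[100:300,180:400],None,fx=1.8,fy=1.8),w[30:390,130:430]])[:,:,::-1],alpha=1.5))
E
```

```text
scene 15.55 [297.  118.3 497. ]
  err mm [-1.1 -0.2]
fit [2.44705172 1.03261557 0.87962683] res [-0.2  0.2 -0.4 -0.4  2.  -0.3  2.  -0.9 -0.6 -0.   0.3  0.4  0.5 -0.3
 -0.3 -3. ]
now 15.6 [ 0.60664401 -0.02352312  0.24298603] end ball -62.019909169905546 w 0.0
[[0.001, -0.0, -0.002], [0.001, -0.0, -0.002], [0.001, -0.0, -0.002], [0.001, -0.0, -0.002], [0.001, -0.0, -0.002], [0.001, -0.0, -0.002], [0.001, -0.0, -0.002], [0.001, -0.0, -0.002]]
```

View pics/fin.png

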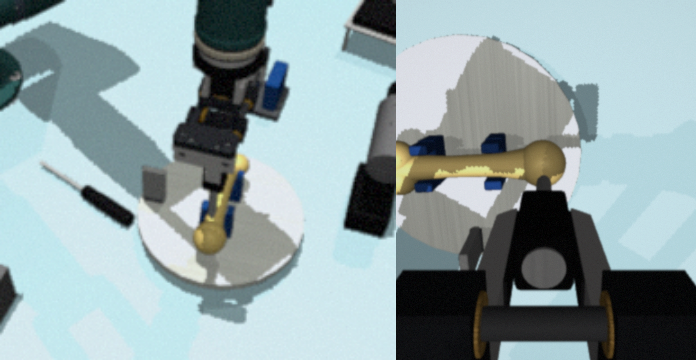

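The pointer is over the ball and the disc has stopped. I'll check the wrist picture numerically: ball at about full-image (279,193), tip at about (279,209).

```bash
python3 - <<'E'
from h import *
o=robot.get_obs();p=o["tool_pos"];E=wE(o)
print(proj("wrist",[[p[0],p[1],p[2]-.0955],[p[0],p[1],.095],[p[0],p[1],p[2]+.05]],E),o["time"])
print(atz("wrist",279,193,.095,E)-p, atz("wrist",279,208,.1475,E)-p)
E
```

```text
[[277.50447028 205.84747638]
 [277.41064908 191.04287475]
 [278.10304213 300.29966543]] 15.7
[-0.00118758 -0.00229247 -0.14800697] [-0.00122363 -0.00195797 -0.09550697]
```

```bash
python3 -c "from bench import robot;print(robot.close_job())"
```

```text
the job is handed in; nothing more can be done
None
```

The job is handed in (no verdict came back): I pushed the turntable to about 1 rad/s, kept the pointer tip over the ball from about 8 s until the disc stopped at about 14.5 s, and finished holding it still about 3 mm off the ball's middle and 28 mm above it, but the blue look-alike beside the stand appears to have been knocked over during the grasp.

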